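# Roll the rolling pin back onto the mat's far border

## Robot

A 6-joint arm with a two-finger parallel gripper is mounted at the origin on the work surface. World frame = base frame: x ahead of the robot, y to its left, z up, the work surface at z = 0. Lengths are in m, angles in rad, forces in N, time in s.
With the tool pointing down it reaches from about 0.375 to 0.9 m from the base axis. Payload 3.1 kg.
Tool frame: the origin (TCP) lies between the finger pads; the fingertips stand 19 mm ahead of it and the grasp point (between the pads) is the TCP; z points along the fingers, y is the direction in which the jaws open and shut (so a half turn about z gives the same grasp; the last joint's range is limited). The gripper opens to 85 mm and grips with 20 to 120 N. Pads are 22 mm wide; open, the fingers measure 114 mm over their backs; the gripper's body (76 mm by 85 mm) begins 54 mm behind the grasp point. The pads swing forward as they close: fully open they stand 13 mm farther back than shut.
Start: joints at [-1.361, 0.527, 1.433, -0, 1.181, -0.178], TCP at [0.237, -0.578, 0.25] pointing down, gripper open.
Joint ranges: [-3.08, 3.08], [-0.75, 2.2], [0.22, 2.44], [-1.43, 4.57], [0, 2.65], [-2.85, 2.85]. Speed limits (rad/s): [2.79, 2.79, 3.14, 3.14, 3.14, 3.14].

## Interface

Orientations are given as a unit quaternion [x, y, z, w].
In Python, from station import manip, optics, job gives the robot as it stands.
- The arm moves only by the shell command python3 -m inch 'ROWS' [OPENING] [FORCE]. ROWS is JSON, one flat list of numbers, 4 for each row, row after row: the shift along the world's x, y, z in cm, then the turn about the world's z in rad. A call has 1 to 20 rows; each row shifts and turns the commanded pose from where the row before left it; what a row does not reach is not made up. A row lasts 1/8 s, in which the tool goes at most 62.5 mm and 10.7 degrees, less where a joint would pass 70% of its speed; a pose out of reach is approached as far as the arm can. A call with a gripper value outside its range is refused whole. OPENING is the opening in per cent of the stroke, from 0 (shut) to 100 (fully open), set as the call begins (- or left out, the last holds). The fingers move at their own pace and stop on an object; FORCE is the grip in N (left out, the last holds). Time passes only in rows, so rows that do not move let the fingers close. It gives the time, the measured TCP pose, the force and the opening at its end, in the units of the state.
- manip.sense(): the state, without advancing time (a new reading comes with each control period).
- optics.snapshot(name): name is "scene" or "top" or "wrist"; returns (picture, depth): 400x640x3 uint8, red, green, blue; 400x640 float32, m along the optical axis (not along the pixel's ray), 0 where there is no reading.
- optics.camera_model(name): a dict with "mtx" (3x3 intrinsics, pixels), "dist_coeffs" ([k1, k2, p1, p2, k3] as OpenCV has them; the pictures are not rectified), "camera_from_world" (4x4, takes a point from world to camera coordinates); the wrist camera has in their place "tool_from_camera" (4x4, takes a point from camera to tool coordinates, whose origin is the TCP and whose axes are the flange's). Camera axes: x right, y up, looking along -z (the intrinsics and any distortion apply to the point x, -y, -z); pixel columns grow to the right and rows downward; lengths in m; the calibration is good to about 2 mm. A picture is of the moment at which its call begins: read the wrist's pose just before it. camera_model takes no time and is no camera call.
- job.sign_off(): hands the job in, once; it reports no verdict.
The state is a dict: "t": time; "q": joint angles; "qd": joint speeds; "tau": joint torques, N m; "tcp_pos": TCP position; "tool_rot": TCP orientation; "force": force on the tool from outside, world axes, zero at the start; "ft_torque": the same for the moment, N m; "finger_gap": opening from 0.0 (shut) to 1.0 (fully open).
Only numpy, scipy, OpenCV 4.12 (cv2) and the standard library are available. Lean on these libraries where they do the work, as an engineer would, in place of code of your own. Each camera call takes 0.05 s, during which the arm holds its last target.

## Task

The dough comes next, so clear the middle of the pastry mat: with your fingertips on top of the barrel only, roll the rolling pin away from you until it lies along the orange border at the mat's far edge, the line where the barrel rests on the mat being on that border from end to end. It must truly roll, not be shoved from behind, gripped or lifted; leave it lying still and let go, and leave everything else where it stands.

Things in the scene. Friction and masses are not known exactly. Their poses are not given: they have to be found in the camera images.
- rolling_pin: One-piece wooden rolling pin, about 0.6 kg, lying on the mat: barrel 60 mm in diameter, 250 mm long, then at each end a 6 mm collar and an 85 mm handle 28 mm thick, clear of the mat (432 mm overall). Origin at its middle, on its axis, 32 mm above the bench; the barrel's top is 62 mm above the bench. y runs along the pin, to the robot's left; x and z turn as it rolls (z up at the start)
- pin_left_end (a point): Centre of the barrel's left (+y) end face, on the axis, 125 mm from the pin's middle. A fingertip that rolls the pin from its top without slipping travels twice as far as the pin, so it takes several strokes of a few centimetres, under a press of a few newtons
- pin_right_end (a point): Centre of the barrel's right (-y) end face, on the axis, 125 mm from the pin's middle. Pressed near its middle the pin rolls square to its axis and keeps its heading, which starts within 4 degrees of the border's; let go, it stops by its rolling drag within 2 cm from 0.1 m/s
- pastry_mat: Tan silicone mat lying fast on the steel bench, 315 mm (its x, from the robot's side to the far side) by 520 mm (its y), 2 mm thick, with printed circles and an orange border: 40 mm wide along the near and far edges, 20 mm at the sides. Origin at the centre of its underside, on the bench; x points to the far edge
- far_band (a point): Point on the mat's top face at the middle of the far orange border (half-way across its 40 mm width and half-way along it), 137.5 mm in the mat's +x direction from the mat's centre; axes as the mat's
- ring_cutter: Steel pastry ring, 60 mm across and 35 mm high, standing on the near part of the mat behind the pin, or just over its near border; origin at the centre of its underside. To be left alone
- bench_scraper: Bench scraper lying flat: steel blade 75 by 150 mm with a black 19 mm round grip along one edge; origin under the middle of the grip, the blade lies to its x. To be left alone
- squeeze_bottle: Red plastic squeeze bottle, 68 mm across, 205 mm high; origin at the centre of its underside. To be left alone
- pepper_mill: Dark wooden pepper mill, 58 mm across, 197 mm high; origin at the centre of its underside. To be left alone
- flour_dredger: Aluminium flour shaker, 68 mm across, 114 mm high; origin at the centre of its underside. To be left alone
- mixing_bowl: Steel bowl, 160 mm across the rim, 75 mm high; origin at the centre of its underside. To be left alone
- ramekin: Small white bowl, 86 mm across, 45 mm high; origin at the centre of its underside. To be left alone

How it is judged:
On the way, in this order (a step that is already met when the one before it is completed fails the run):
1. the pin has rolled a quarter turn (angle between rolling_pin's own z axis and vertical above 1.4 rad), for 0.05 s.
2. the pin has rolled nearly half a turn (angle between rolling_pin's own z axis and vertical above 2.7 rad), for 0.05 s.
At the end, for the whole second after the job is handed in: The pin lies at rest on the mat with both ends of its barrel within 20 mm of the centre line of the far orange border (so the barrel rests on that 40 mm wide border along its whole length) and not beyond the mat's sides (x of pin_left_end in the frame of far_band between -0.02 and 0.02 m and x of pin_right_end in the frame of far_band between -0.02 and 0.02 m and y of pin_left_end in the frame of far_band below 0.26 m and y of pin_right_end in the frame of far_band above -0.26 m and height (world z) of rolling_pin between 0.028 and 0.036 m and linear speed of rolling_pin below 0.01 m/s and angular speed of rolling_pin below 0.3 rad/s); the robot touches nothing.
It fails at once if the rolling pin is lifted, its axis more than 10 mm above its height as it lies (height (world z) of rolling_pin above 0.042 m).
It fails at once if the fingers touch the pin elsewhere than on top of the barrel (grasp point under 68 mm over the bench: tips well down its side) (contact force between the fingers and rolling_pin above 0.5 N and height (world z) of the grasp point below 0.068 m).
It fails at once if another thing is moved more than 20 mm (distance of any of ring_cutter, bench_scraper, squeeze_bottle, pepper_mill, flour_dredger, mixing_bowl, ramekin from where it was at the start of the episode above 0.02 m).
It also fails if it takes over 64 s, if anything falls off the work surface, if the arm or the gripper's body presses on something with over 40 N, if the wrist force passes 120 N, or if a joint passes its speed limit or range.

## Working session

There is one attempt and no reset: what is moved stays moved. The work goes in short steps, Python scripts to look and compute and a shell command to move; the robot and the scene stay as the last step left them, time stands still between calls to the robot, and variables do not carry over. Pictures are saved under pics/ and viewed, and the job is handed in when it is done.

```bash
ls; mkdir -p pics
python3 - <<'E'
from station import manip, optics, job
import cv2
s=manip.sense(); print(s)
for n in ("scene","top"):
    p,d=optics.snapshot(n); cv2.imwrite(f"pics/{n}0.png",p[:,:,::-1])
    m=optics.camera_model(n); print(n,m)
    import numpy as np; np.savez(f"{n}0.npz",p=p,d=d)
print(optics.camera_model("wrist"))
E
```

```text
pics
{'t': 0.0, 'q': array([-1.36051273e+00,  5.28467999e-01,  1.43390931e+00,  6.01462237e-06,
        1.18141145e+00, -1.78506262e-01]), 'qd': array([ 9.26263640e-04,  9.02679431e-05,  1.14444847e-04,  4.36469093e-04,
        5.08458262e-04, -3.63235402e-04]), 'tau': array([ 5.47393993e-04, -4.42347836e+01, -1.78028637e+01, -2.53345561e-04,
        8.48165917e-03, -2.72438336e-05]), 'tcp_pos': array([ 0.23679846, -0.5776672 ,  0.24933023]), 'tool_rot': array([ 9.81164362e-01,  1.93171655e-01, -1.46652870e-05, -1.09795922e-03]), 'force': array([0.0216005 , 0.57037275, 0.81552725]), 'ft_torque': array([-0.00718464,  0.05466689, -0.0030948 ]), 'finger_gap': 0.996873946501158}
scene {'mtx': array([[520.7799379 ,   0.        , 318.07145132],
       [  0.        , 520.7799379 , 208.9928269 ],
       [  0.        ,   0.        ,   1.        ]]), 'dist_coeffs': array([-0.16624135,  0.        ,  0.        ,  0.        ,  0.        ]), 'camera_from_world': array([[ 7.30586054e-01,  6.82820345e-01, -6.27513312e-04,
        -3.90054054e-01],
       [-5.61600475e-01,  6.01408650e-01,  5.6825394
[... 641 characters left out ...]
99744447, -1.52195544],
       [ 0.        ,  0.        ,  0.        ,  1.        ]])}
{'mtx': array([[297.72341549,   0.        , 321.31406199],
       [  0.        , 297.72341549, 200.43075132],
       [  0.        ,   0.        ,   1.        ]]), 'dist_coeffs': array([-0.02717997,  0.        ,  0.        ,  0.        ,  0.        ]), 'tool_from_camera': array([[ 6.33959899e-04,  9.48918071e-01,  3.15521935e-01,
         8.30690675e-02],
       [ 9.99999529e-01, -3.69492682e-04, -8.98008300e-04,
        -1.28598036e-04],
       [-7.35553258e-04,  3.15522356e-01, -9.48917858e-01,
        -1.23152853e-01],
       [ 0.00000000e+00,  0.00000000e+00,  0.00000000e+00,
         1.00000000e+00]])}
```

View pics/top0.png

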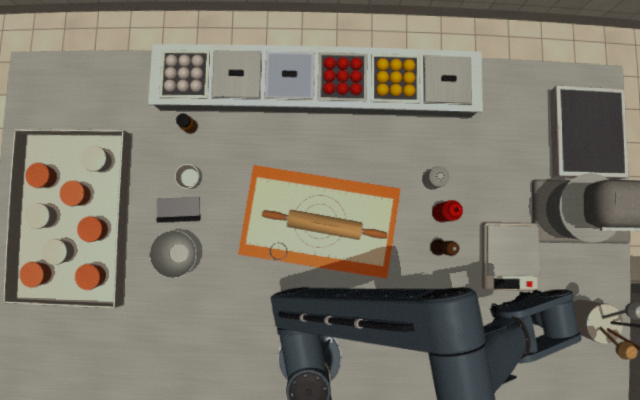

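View pics/scene0.png

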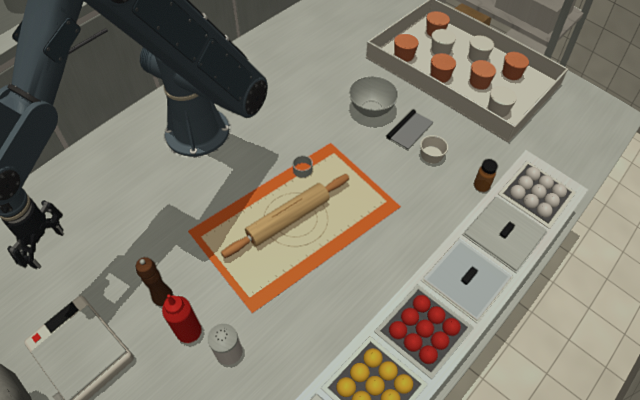

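Run:
```python
import cv2
p=cv2.imread("pics/top0.png")
cv2.imwrite("pics/top0c.png",cv2.resize(p[80:290,190:450],None,fx=3,fy=2.8,interpolation=cv2.INTER_CUBIC))
```

```text
(no output)
```

View pics/top0c.png

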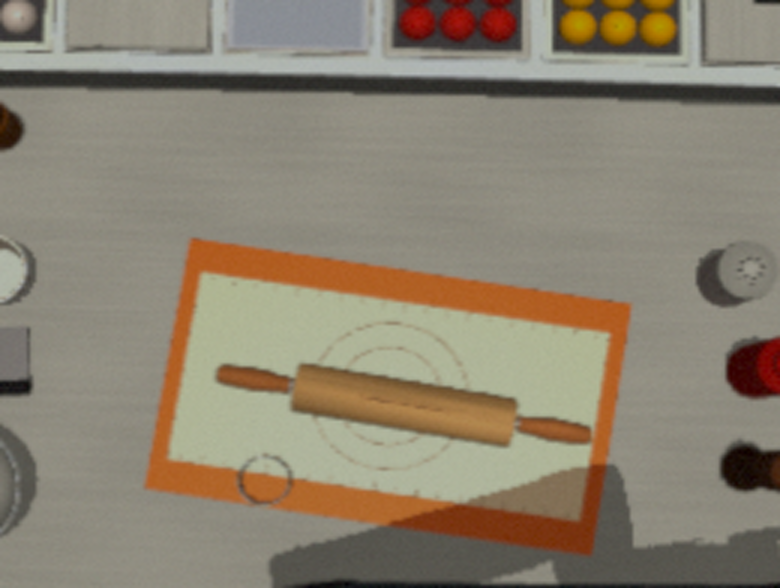

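The top view shows the pin lying roughly parallel to the mat's border, mid-mat (barrel about full-image px (288,218)–(361,231)). The ring is at about (278,251) and the far corners of the mat at (254,165) and (400,189). Next I'll measure the poses from both views.

```bash
cat > h.py <<'E'
import numpy as np, cv2
from scipy.spatial.transform import Rotation as R
from station import manip, optics, job
def cam(n,pose=None):
    m=optics.camera_model(n)
    if n=="wrist":
        T=np.eye(4);T[:3,:3]=R.from_quat(pose[1]).as_matrix();T[:3,3]=pose[0]
        W=T@m["tool_from_camera"]
    else: W=np.linalg.inv(m["camera_from_world"])
    return m["mtx"],m["dist_coeffs"],W
def rays(n,px,pose=None):
    K,D,W=cam(n,pose)
    u=cv2.undistortPoints(np.array(px,float).reshape(-1,1,2),K,D).reshape(-1,2)
    d=np.c_[u[:,0],-u[:,1],-np.ones(len(u))]
    return W[:3,3],d@W[:3,:3].T
def plane(n,px,z,pose=None):
    o,d=rays(n,px,pose); return o+d*((z-o[2])/d[:,2])[:,None]
def cloud(n,depth,pose=None):
    v,u=np.mgrid[0:400,0:640]; px=np.c_[u.ravel(),v.ravel()]
    o,d=rays(n,px,pose); return (o+d*depth.ravel()[:,None]).reshape(400,640,3)
def tri(a,b):
    o1,d1=a;o2,d2=b;out=[]
    for x,y in zip(d1,d2):
        s,t=np.linalg.lstsq(np.c_[x,-y],o2-o1,rcond=None)[0]
        out.append(np.r_[(o1+s*x+o2+t*y)/2,np.linalg.norm(o1+s*x-o2-t*y)])
    return np.array(out)
E
python3 - <<'E'
from h import *
np.set_printoptions(precision=4,suppress=True)
c=np.array([(192,238),(631,305),(591,555),(146,488)],float); c=c/[3,2.8]+[190,80]
top=plane("top",c,0.002); print("mat top",top, [np.linalg.norm(top[i]-top[(i+1)%4]) for i in range(4)])
s=np.array([(400,207),(253,312),(189,232),(332,144)],float)
print("mat scene",plane("scene",s,0.002)); print("tri",tri(rays("top",c),rays("scene",s)))
M=top.mean(0); y=(top[0]-top[1])+(top[3]-top[2]); a=np.arctan2(-y[0],y[1]); print("centre",M,"yaw of x",a)
for n in("top","scene"):
    z=np.load(n+"0.npz"); P=cloud(n,z["d"])
    m=(abs(P[...,0]-M[0])<.13)&(abs(P[...,1]-M[1])<.22)&(P[...,2]>.052)&(P[...,2]<.075)&(z["p"].astype(float)[...,0]>z["p"][...,2]*1.3)
    Q=P[m]; print(n,len(Q),Q.mean(0),np.percentile(Q[:,2],[5,50,95]))
    v=np.linalg.svd(Q[:,:2]-Q[:,:2].mean(0))[2][0]; v*=np.sign(v[1]); t=(Q[:,:2]-Q[:,:2].mean(0))@v
    print("ax dir",np.arctan2(-v[0],v[1]),t.min(),t.max())
E
```

```text
mat top [[ 0.6562  0.2056  0.002 ]
 [ 0.5839 -0.3064  0.002 ]
 [ 0.2742 -0.2636  0.002 ]
 [ 0.345   0.2487  0.002 ]] [np.float64(0.5171145259264838), np.float64(0.31265403215069093), np.float64(0.5172118427488414), np.float64(0.314131265331989)]
mat scene [[ 0.66    0.208   0.002 ]
 [ 0.5891 -0.2991  0.002 ]
 [ 0.284  -0.2591  0.002 ]
 [ 0.3572  0.2526  0.002 ]]
tri [[ 0.658   0.2074  0.0002  0.0044]
 [ 0.5866 -0.3027  0.0031  0.0089]
 [ 0.2765 -0.2609 -0.0046  0.0094]
 [ 0.3484  0.2543 -0.0071  0.0112]]
centre [ 0.4648 -0.0289  0.002 ] yaw of x -0.13878917454766668
top 990 [ 0.454  -0.0422  0.0596] [0.0532 0.0597 0.066 ]
ax dir -0.15699919462393924 -0.16640156420258573 0.19082326279004747
scene 1192 [ 0.4597 -0.0464  0.0588] [0.053  0.059  0.0641]
ax dir -0.15990073720669998 -0.11898379682256637 0.13052907561321153
```

Run:
```python
import cv2
p=cv2.imread("pics/scene0.png")
cv2.imwrite("pics/scene0c.png",cv2.resize(p[130:330,170:430],None,fx=3,fy=3,interpolation=cv2.INTER_CUBIC))
```

```text
(no output)
```

View pics/scene0c.png

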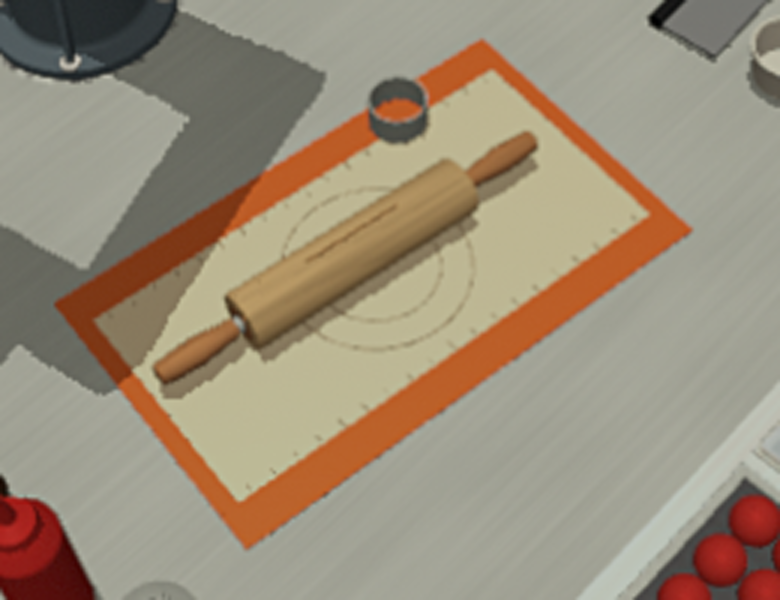

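Run:
```python
from h import *
np.set_printoptions(precision=4,suppress=True)
c=np.array([(192,238),(631,305),(591,555),(146,488)],float)/[3,2.8]+[190,80]
s=np.array([(691,230),(250,548),(55,304),(482,40)],float)/3+[170,130]
print("tri mat",tri(rays("top",c),rays("scene",s)))
for n,px in(("top",c),("scene",s)):
    P=plane(n,px,.002); M=P.mean(0); y=(P[0]-P[1])+(P[3]-P[2]); a=np.arctan2(-y[0],y[1]); print(n,M,a,"far band",M[:2]+.1375*np.array([np.cos(a),np.sin(a)]))
# barrel corners in top: planes at ~axis height
b=np.array([(298,365),(291,410),(517,400),(508,446)],float)/[3,2.8]+[190,80]
B=plane("top",b,.035); l=B[:2].mean(0); r=B[2:].mean(0); print("top barrel",l,r,(l+r)/2,np.linalg.norm(l-r),np.arctan2(-(l-r)[0],(l-r)[1]))
# handle tips centres both views, triangulated
h1=np.array([(219,374),(589,434)],float)/[3,2.8]+[190,80]
h2=np.array([(533,142),(160,374)],float)/3+[170,130]
T=tri(rays("top",h1),rays("scene",h2)); print("handle tips",T,T[:,:3].mean(0),np.linalg.norm(T[0,:3]-T[1,:3]),np.arctan2(-(T[0]-T[1])[0],(T[0]-T[1])[1]))
for k,p in dict(bottle=(453,211),mill=(452,248),dredger=(437,176),ring=(278,251)).items(): print(k,plane("top",[p],.2 if k in("bottle","mill") else .1 if k=="dredger" else .035))
```

```text
tri mat [[ 0.6582  0.2076  0.0017  0.0054]
 [ 0.5871 -0.303   0.0002  0.0096]
 [ 0.2762 -0.261  -0.0011  0.0076]
 [ 0.3472  0.2522 -0.0028  0.0072]]
top [ 0.4648 -0.0289  0.002 ] -0.13878917454766668 far band [ 0.601 -0.048]
scene [ 0.4711 -0.0243  0.002 ] -0.13673934448091274 far band [ 0.6073 -0.0431]
top barrel [0.4714 0.0794 0.035 ] [ 0.4339 -0.1672  0.035 ] [ 0.4526 -0.0439  0.035 ] 0.24940301884236865 -0.1505526874533391
handle tips [[ 0.4888  0.1689  0.0254  0.0075]
 [ 0.4244 -0.2515  0.0341  0.0063]] [ 0.4566 -0.0413  0.0298] 0.42542541215747853 -0.15196565380680013
bottle [[ 0.4983 -0.4308  0.2   ]]
mill [[ 0.3859 -0.4281  0.2   ]]
dredger [[ 0.6187 -0.4087  0.1   ]]
ring [[0.3607 0.1108 0.035 ]]
```

```bash
python3 -m inch '[0,0,2.5,0, 0,0,2.5,0, 1.5,3.8,0,-0.039, 1.5,3.8,0,-0.039, 1.5,3.8,0,-0.039, 1.5,3.8,0,-0.039, 1.5,3.8,0,-0.039, 1.5,3.8,0,-0.039, 1.5,3.8,0,-0.039, 1.5,3.8,0,-0.039, 1.5,3.8,0,-0.039, 1.5,3.8,0,-0.039, 1.5,3.8,0,-0.039, 1.5,3.8,0,-0.039, 1.5,3.8,0,-0.039, 1.5,3.8,0,-0.039, 0,0,0,0]' 0 40
python3 - <<'E'
from h import *
s=manip.sense(); print(s['t'],s['tcp_pos'],s['tool_rot'],s['force'],s['q'])
p,d=optics.snapshot("wrist"); cv2.imwrite("pics/w1.png",p[:,:,::-1]); np.savez("w1.npz",p=p,d=d,pos=s['tcp_pos'],q=s['tool_rot'])
E
```

```text
t: 2.22
tcp_pos: [0.447, -0.0441, 0.3]
tool_rot: [0.997, -0.076, -0.0, -0.0]
force: [-0.4, 0.7, -0.3]
finger_gap: -0.0
2.225 [ 0.44702648 -0.04412374  0.30001491] [ 9.97085134e-01 -7.62954744e-02 -3.75710509e-04 -3.08519862e-04] [-0.41235525  0.72489183 -0.3157241 ] [-3.48329854e-01  2.22311348e-01  1.78829579e+00  4.33616625e-04
  1.13187510e+00  1.37502142e+00]
```

View pics/w1.png

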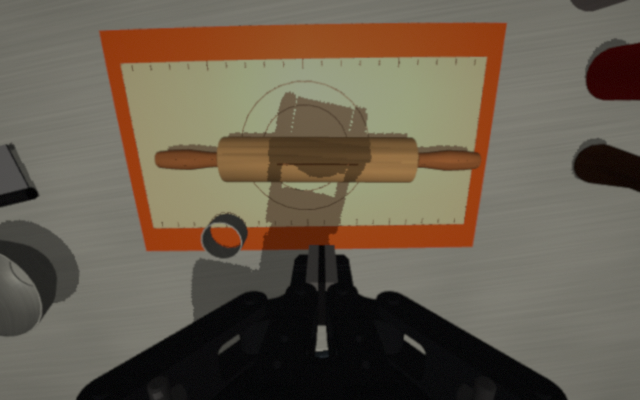

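The wrist view shows the pin centred, with the barrel at px (218–418, 137–182). The far mat corners are at (100,31) and (506,23), the near ones at (146,250) and (473,246), and the shut fingertips at (321,248).

```bash
cat > wm.py <<'E'
from h import *
def meas(far,near,bar,pose,n="wrist"):
    F=plane(n,far,.002,pose);N=plane(n,near,.002,pose)
    y=F[0]-F[1]; a=np.arctan2(-y[0],y[1]); ex=np.array([np.cos(a),np.sin(a)]); ey=np.array([-ex[1],ex[0]])
    fm=(F[0]+F[1])[:2]/2
    print("mat corners",F[:,:2].round(4).tolist(),N[:,:2].round(4).tolist(),"yaw %.4f"%a,"w %.4f"%np.linalg.norm(y),"depth %.4f"%((fm-N.mean(0)[:2])@ex))
    band=fm-.02*ex; print("far band",band.round(4))
    # barrel silhouette: axis height .032; tangent rays: bisect near/far edge rays about axis
    o,d=rays(n,bar,pose); d/=np.linalg.norm(d,axis=1)[:,None]
    ends=[]
    for i,j in((0,1),(3,2)):  # left far/near? corners order: Lfar,Lnear(…)
        pass
    Lf,Rf,Rn,Ln=d
    ends=[]
    for u,v in((Lf,Ln),(Rf,Rn)):
        b=u+v; ends.append((o+b*((.032-o[2])/b[2]))[:2])
    l,r=ends; v=l-r
    print("barrel L,R",l.round(4),r.round(4),"len %.4f"%np.linalg.norm(v),"mid",((l+r)/2).round(4),"yaw %.4f"%np.arctan2(-v[0],v[1]))
    print("in band frame: L x,y",((l-band)@ex).round(4),((l-band)@ey).round(4)," R",((r-band)@ex).round(4),((r-band)@ey).round(4))
E
python3 - <<'E'
from wm import *
z=np.load("w1.npz"); pose=(z["pos"],z["q"])
meas([(100,31),(506,23)],[(146,250),(473,246)],[(218,137),(415,136),(418,182),(220,181)],pose)
P=cloud("wrist",z["d"],pose); 
for u in(230,250,400): print(P[150:170:4,u].round(4).tolist())
E
```

```text
mat corners [[0.6594, 0.2111], [0.589, -0.3014]] [[0.3504, 0.2548], [0.2789, -0.2603]] yaw -0.1364 w 0.5172 depth 0.3125
far band [ 0.6044 -0.0424]
barrel L,R [0.478  0.0897] [ 0.4382 -0.1696] len 0.2623 mid [ 0.4581 -0.04  ] yaw -0.1520
in band frame: L x,y -0.1432 0.1137  R -0.1473 -0.1486
[[0.4901, 0.0643, 0.056], [0.4855, 0.065, 0.0575], [0.4812, 0.0648, 0.0617], [0.4764, 0.0659, 0.0623], [0.4711, 0.0681, 0.0594]]
[[0.4863, 0.0398, 0.0562], [0.482, 0.0398, 0.0602], [0.4772, 0.041, 0.0601], [0.4728, 0.0413, 0.063], [0.4675, 0.0431, 0.0607]]
[[0.4582, -0.1432, 0.0552], [0.4538, -0.1422, 0.0581], [0.4492, -0.1414, 0.0599], [0.4443, -0.141, 0.06], [0.4392, -0.1407, 0.06]]
```

```bash
python3 -m inch '[0,0.6,-4,0, 0,0,-4,0, 0,0,-4,0, 0,0,-4,0, 0,0,-3,0, 0,0,-1.5,0, 0,0,-0.5,0, 0,0,0,0, 0,0,0,0]'; python3 -m inch '[0,0,-0.2,0, 0,0,-0.1,0, 0,0,0,0]';python3 -c "
from station import manip
s=manip.sense();print(s['tcp_pos'],s['force'])"
```

```text
t: 3.4
tcp_pos: [0.4474, -0.0408, 0.091]
tool_rot: [0.997, -0.079, 0.001, 0.0]
force: [-0.1, -0.1, 0.9]
finger_gap: -0.0
t: 3.78
tcp_pos: [0.447, -0.0403, 0.0874]
tool_rot: [0.997, -0.078, 0.0, 0.0]
force: [-0.6, -0.6, -0.1]
finger_gap: -0.003
[ 0.44696892 -0.04025589  0.08740642] [-0.64012963 -0.57459249 -0.11475893]
```

```bash
python3 -m inch '[0,0,-0.4,0, 0,0,0,0]'; python3 -m inch '[0,0,-0.2,0, 0,0,0,0]';python3 -m inch '[0,0,-0.1,0, 0,0,0,0]'
```

```text
t: 4.03
tcp_pos: [0.4467, -0.0402, 0.083]
tool_rot: [0.997, -0.078, -0.0, -0.0]
force: [-0.0, -0.1, -0.2]
finger_gap: -0.001
t: 4.28
tcp_pos: [0.4469, -0.0403, 0.0812]
tool_rot: [0.997, -0.079, -0.0, -0.0]
force: [-0.5, 1.2, -0.3]
finger_gap: 0.002
t: 4.53
tcp_pos: [0.4475, -0.0404, 0.0809]
tool_rot: [0.997, -0.079, 0.001, 0.0]
force: [0.8, 0.3, 5.5]
finger_gap: -0.001
```

```bash
python3 -m inch '[0.3,-0.05,0,0, 0.5,-0.08,0,0, 0.6,-0.09,0,0, 0.6,-0.09,0,0]'; python3 -m inch '[0.6,-0.09,0,0, 0.6,-0.09,0,0, 0.5,-0.08,0,0, 0.3,-0.05,0,0]'; python3 -m inch '[0,0,0,0]';python3 -m inch '[0,0,1,0, 0,0,1,0, 0,0,0,0]'
python3 - <<'E'
from h import *
s=manip.sense(); print(s['t'],s['tcp_pos'],s['force'])
p,d=optics.snapshot("top"); cv2.imwrite("pics/t2.png",cv2.resize(p[130:290,220:420,::-1],None,fx=4,fy=3.7,interpolation=cv2.INTER_CUBIC))
s=manip.sense()
p,d=optics.snapshot("wrist"); cv2.imwrite("pics/w2.png",p[:,:,::-1]); np.savez("w2.npz",p=p,d=d,pos=s['tcp_pos'],q=s['tool_rot'])
E
```

```text
t: 5.03
tcp_pos: [0.4677, -0.0436, 0.081]
tool_rot: [0.997, -0.079, 0.001, 0.0]
force: [0.7, 0.1, 4.8]
finger_gap: -0.004
t: 5.52
tcp_pos: [0.4876, -0.0467, 0.0806]
tool_rot: [0.997, -0.079, 0.001, 0.0]
force: [0.6, 0.3, 4.8]
finger_gap: 0.0
t: 5.65
tcp_pos: [0.4876, -0.0467, 0.0806]
tool_rot: [0.997, -0.079, 0.001, 0.0]
force: [1.1, -0.6, 5.9]
finger_gap: 0.0
t: 6.02
tcp_pos: [0.4872, -0.0466, 0.1012]
tool_rot: [0.997, -0.079, 0.001, 0.0]
force: [0.9, -0.0, -0.0]
finger_gap: 0.004
6.025 [ 0.4872161  -0.04659041  0.10115481] [ 0.88904182 -0.03792522 -0.00647715]
```

View pics/w2.png

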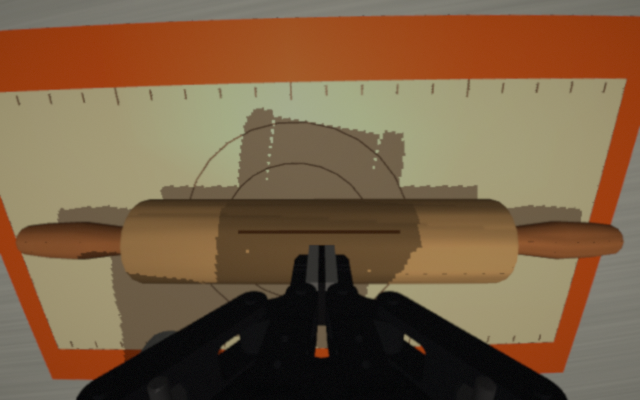

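View pics/t2.png

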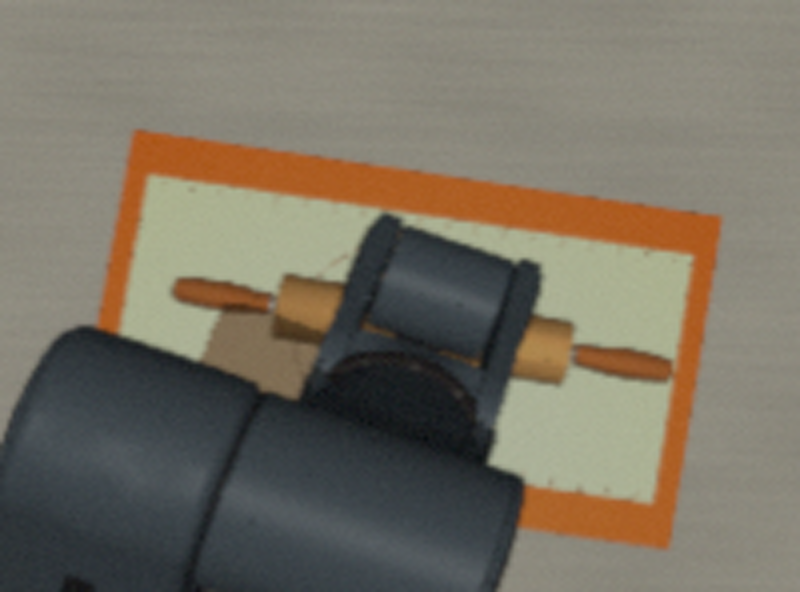

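The pin has rolled: its printed line is now on the far side, at row 232, and the barrel is still square in the wrist view, spanning about (125–515, 199–283).

Run:
```python
from wm import *
z=np.load("w2.npz"); pose=(z["pos"],z["q"])
meas([(0,31),(640,16)],[(52,378),(565,372)],[(126,200),(510,199),(512,283),(126,281)],pose)
P=cloud("wrist",z["d"],pose)
for u in(170,450):
  q=P[185:290,u]; k=q[:,2]>.055; print(u,q[k].mean(0),q[k,2].max())
```

```text
mat corners [[0.6515, 0.1516], [0.5925, -0.2809]] [[0.3502, 0.2546], [0.278, -0.2612]] yaw -0.1356 w 0.4366 depth 0.3134
far band [ 0.6022 -0.062 ]
barrel L,R [0.4982 0.095 ] [ 0.4546 -0.1789] len 0.2773 mid [ 0.4764 -0.0419] yaw -0.1578
in band frame: L x,y -0.1242 0.1415  R -0.1304 -0.1358
170 [0.49349977 0.04945683 0.05902878] 0.06203366563583765
450 [ 0.46667705 -0.12384301  0.05922139] 0.06241098918776447
```

```bash
python3 -m inch '[-1,0.15,0,0, -1,0.15,0,0, 0,0,-1,0, 0,0,-1,0, 0,0,0,0]'; python3 -m inch '[0.3,-0.05,0,0, 0.6,-0.09,0,0, 0.7,-0.11,0,0, 0.7,-0.11,0,0, 0.7,-0.11,0,0, 0.7,-0.11,0,0, 0.6,-0.09,0,0, 0.3,-0.05,0,0, 0,0,0,0]'; python3 -m inch '[0,0,1,0, 0,0,0.5,0, -1.2,0.18,0,0, -1.1,0.18,0,0, 0,0,0,0]'
python3 - <<'E'
from h import *
s=manip.sense(); print(s['t'],s['tcp_pos'],s['force'])
p,d=optics.snapshot("wrist"); cv2.imwrite("pics/w3.png",p[:,:,::-1]); np.savez("w3.npz",p=p,d=d,pos=s['tcp_pos'],q=s['tool_rot'])
P=cloud("wrist",d,(s['tcp_pos'],s['tool_rot']))
for u in(170,230,400,450):
  q=P[120:300,u]; k=q[:,2]>.055; print(u,q[k].mean(0),q[k,2].max())
E
```

```text
t: 6.75
tcp_pos: [0.4686, -0.0439, 0.0808]
tool_rot: [0.997, -0.079, 0.002, 0.0]
force: [-0.5, 1.9, 11.0]
finger_gap: 0.001
t: 7.88
tcp_pos: [0.513, -0.0508, 0.0799]
tool_rot: [0.997, -0.078, -0.0, -0.0]
force: [0.6, -0.1, 1.5]
finger_gap: -0.002
t: 8.5
tcp_pos: [0.4878, -0.0465, 0.0951]
tool_rot: [0.997, -0.079, -0.001, -0.0]
force: [1.1, -0.3, 0.0]
finger_gap: -0.001
8.5 [ 0.48784346 -0.0465167   0.095084  ] [ 1.13378359 -0.28462383  0.03540732]
170 [0.51470886 0.03974126 0.05934512] 0.062225300406429374
230 [0.50970338 0.00389694 0.06212912] 0.2180003545590904
400 [ 0.49425899 -0.0912389   0.06568428] 0.12562692903563122
450 [ 0.49189512 -0.11937005  0.06525973] 0.2180003545590904
```

View pics/w3.png

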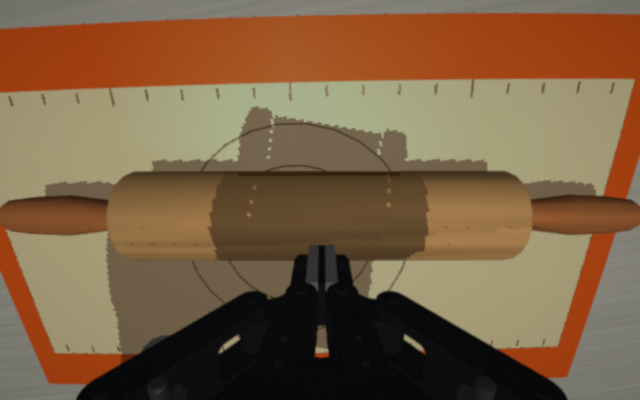

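```bash
python3 -m inch '[0.3,-0.05,0,0, 0,0,-1,0, 0,0,-0.5,0, 0,0,0,0]'; python3 -m inch '[0.3,-0.05,0,0, 0.6,-0.09,0,0, 0.7,-0.11,0,0, 0.7,-0.11,0,0, 0.7,-0.11,0,0, 0.7,-0.11,0,0, 0.4,-0.06,0,0, 0.2,-0.03,0,0, 0,0,0,0]'; python3 -m inch '[0,0,1,0, 0,0,0.5,0, -1.1,0.17,0,0, -1.0,0.16,0,0, 0,0,0,0]'
python3 - <<'E'
from h import *
s=manip.sense(); print(s['t'],s['tcp_pos'],s['force'])
p,d=optics.snapshot("wrist"); cv2.imwrite("pics/w4.png",p[:,:,::-1]); np.savez("w4.npz",p=p,d=d,pos=s['tcp_pos'],q=s['tool_rot'])
P=cloud("wrist",d,(s['tcp_pos'],s['tool_rot']))
for u in(130,170,470,510):
  q=P[120:300,u]; k=(q[:,2]>.055)&(q[:,2]<.07); print(u,q[k].mean(0),q[k,2].max())
E
```

```text
t: 9.05
tcp_pos: [0.4944, -0.0479, 0.0809]
tool_rot: [0.997, -0.079, 0.002, 0.0]
force: [0.5, 0.5, 9.0]
finger_gap: 0.0
t: 10.18
tcp_pos: [0.5357, -0.0542, 0.08]
tool_rot: [0.997, -0.079, -0.0, -0.0]
force: [-1.8, 0.0, -0.1]
finger_gap: 0.005
t: 10.8
tcp_pos: [0.5131, -0.0505, 0.0951]
tool_rot: [0.997, -0.079, -0.001, -0.0]
force: [0.1, 0.2, -0.1]
finger_gap: -0.001
10.8 [ 0.5130866  -0.05048135  0.09510905] [ 0.07432415  0.19748396 -0.06253806]
130 [0.53869149 0.06116676 0.05949951] 0.06171599810653994
170 [0.53554783 0.03731704 0.05920759] 0.062203434190334944
470 [ 0.50885519 -0.13733333  0.05949567] 0.061871744334304535
510 [ 0.50406273 -0.16126605  0.05919249] 0.06255653547601212
```

View pics/w4.png

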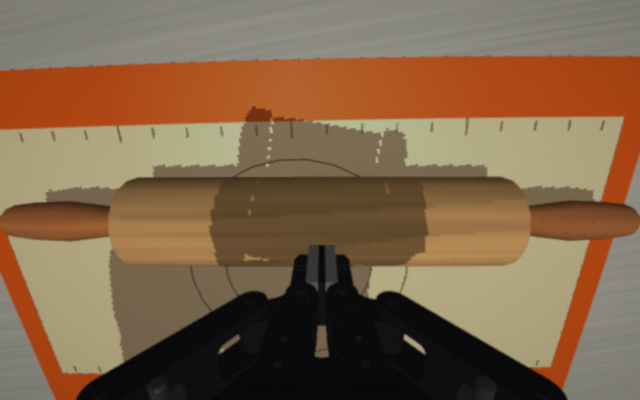

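```bash
python3 -m inch '[-0.2,0.03,0,0, 0,0,-1,0, 0,0,-0.5,0, 0,0,0,0]'; python3 -m inch '[0.3,-0.05,0,0, 0.6,-0.09,0,0, 0.7,-0.11,0,0, 0.7,-0.11,0,0, 0.7,-0.11,0,0, 0.6,-0.09,0,0, 0.4,-0.06,0,0, 0.2,-0.03,0,0, 0,0,0,0]'; python3 -m inch '[0,0,1,0, 0,0,0.5,0, -1.1,0.17,0,0, -1.0,0.15,0,0, 0,0,0,0]'
python3 - <<'E'
from h import *
s=manip.sense(); print(s['t'],s['tcp_pos'],s['force'])
p,d=optics.snapshot("wrist"); cv2.imwrite("pics/w5.png",p[:,:,::-1]); np.savez("w5.npz",p=p,d=d,pos=s['tcp_pos'],q=s['tool_rot'])
P=cloud("wrist",d,(s['tcp_pos'],s['tool_rot']))
for u in(130,170,470,510):
  q=P[120:300,u]; k=(q[:,2]>.055)&(q[:,2]<.07); print(u,q[k].mean(0),q[k,2].max())
E
```

```text
t: 11.35
tcp_pos: [0.5144, -0.051, 0.0809]
tool_rot: [0.997, -0.079, 0.002, 0.0]
force: [-0.1, 0.6, 8.4]
finger_gap: -0.003
t: 12.48
tcp_pos: [0.5546, -0.0572, 0.0799]
tool_rot: [0.997, -0.079, -0.001, -0.0]
force: [-0.1, 0.1, 0.4]
finger_gap: 0.001
t: 13.1
tcp_pos: [0.5321, -0.0535, 0.0951]
tool_rot: [0.997, -0.079, -0.001, -0.0]
force: [-0.5, -0.1, -0.6]
finger_gap: -0.0
13.1 [ 0.53208181 -0.0534943   0.09507531] [-0.51888374 -0.07401735 -0.63468692]
130 [0.55979393 0.05744375 0.05932662] 0.0623792662844333
170 [0.55647154 0.03359279 0.05931621] 0.06255656991712899
470 [ 0.52864941 -0.14040901  0.05931807] 0.06201808541175213
510 [ 0.52583734 -0.16402144  0.0593632 ] 0.06270709728897753
```

```bash
python3 -m inch '[0.1,-0.02,0,0, 0,0,-1,0, 0,0,-0.5,0, 0,0,0,0]'; python3 -m inch '[0.3,-0.05,0,0, 0.6,-0.09,0,0, 0.7,-0.11,0,0, 0.7,-0.11,0,0, 0.7,-0.11,0,0, 0.6,-0.09,0,0, 0.3,-0.05,0,0, 0.2,-0.03,0,0, 0,0,0,0]'; python3 -m inch '[0,0,1,0, 0,0,0.5,0, -1.0,0.16,0,0, -1.0,0.15,0,0, 0,0,0,0]'
python3 - <<'E'
from h import *
s=manip.sense(); print(s['t'],s['tcp_pos'],s['force'])
p,d=optics.snapshot("wrist"); cv2.imwrite("pics/w6.png",p[:,:,::-1]); np.savez("w6.npz",p=p,d=d,pos=s['tcp_pos'],q=s['tool_rot'])
P=cloud("wrist",d,(s['tcp_pos'],s['tool_rot']))
for u in(130,170,470,510):
  q=P[120:300,u]; k=(q[:,2]>.055)&(q[:,2]<.07); print(u,q[k].mean(0),q[k,2].max())
E
```

```text
t: 13.65
tcp_pos: [0.5364, -0.0545, 0.0809]
tool_rot: [0.997, -0.079, 0.002, 0.0]
force: [0.4, 0.9, 7.4]
finger_gap: -0.002
t: 14.78
tcp_pos: [0.5755, -0.0605, 0.0799]
tool_rot: [0.997, -0.079, -0.001, -0.0]
force: [0.1, 0.1, -0.4]
finger_gap: -0.002
t: 15.4
tcp_pos: [0.5541, -0.057, 0.0951]
tool_rot: [0.997, -0.079, -0.001, -0.0]
force: [0.1, -0.0, 0.6]
finger_gap: -0.004
15.4 [ 0.55411754 -0.05702129  0.09505133] [ 0.07933603 -0.00648115  0.59630117]
130 [0.58053989 0.05452168 0.05912322] 0.06197399318643118
170 [0.57708634 0.03059132 0.05918278] 0.06180221252028675
470 [ 0.55016221 -0.14386038  0.05946478] 0.062187038818895174
510 [ 0.54587177 -0.16768458  0.05927557] 0.06170992501865477
```

View pics/w6.png

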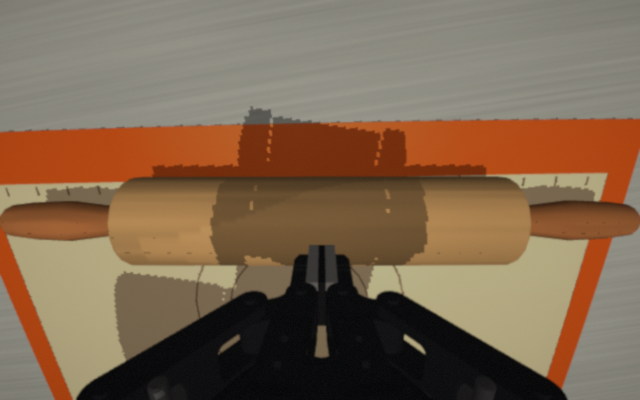

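```bash
python3 -m inch '[-0.1,0.02,0,0, 0,0,-1,0, 0,0,-0.5,0, 0,0,0,0]'; python3 -m inch '[0.3,-0.05,0,0, 0.6,-0.09,0,0, 0.7,-0.11,0,0, 0.7,-0.11,0,0, 0.7,-0.11,0,0, 0.5,-0.08,0,0, 0.3,-0.05,0,0, 0.2,-0.03,0,0, 0,0,0,0]'; python3 -m inch '[0,0,1,0, 0,0,0.5,0, -1.0,0.16,0,0, -1.0,0.15,0,0, 0,0,0,0]'
python3 - <<'E'
from h import *
z=np.load("w6.npz"); F=plane("wrist",[(0,131),(640,119)],.002,(z["pos"],z["q"])); print("far edge w6",F)
s=manip.sense(); print(s['t'],s['tcp_pos'],s['force'])
p,d=optics.snapshot("wrist"); cv2.imwrite("pics/w7.png",p[:,:,::-1]); np.savez("w7.npz",p=p,d=d,pos=s['tcp_pos'],q=s['tool_rot'])
P=cloud("wrist",d,(s['tcp_pos'],s['tool_rot']))
for u in(130,170,470,510):
  q=P[120:300,u]; k=(q[:,2]>.055)&(q[:,2]<.07); print(u,q[k].mean(0),q[k,2].max())
E
```

```text
t: 15.95
tcp_pos: [0.5564, -0.0576, 0.081]
tool_rot: [0.997, -0.079, 0.002, 0.0]
force: [0.3, 1.0, 6.1]
finger_gap: 0.002
t: 17.08
tcp_pos: [0.5946, -0.0635, 0.0799]
tool_rot: [0.997, -0.079, -0.0, -0.0]
force: [0.3, 0.5, 0.7]
finger_gap: -0.003
t: 17.7
tcp_pos: [0.5731, -0.06, 0.095]
tool_rot: [0.997, -0.079, -0.001, -0.0]
force: [0.4, 0.0, -0.1]
finger_gap: 0.003
far edge w6 [[ 0.65471915  0.16683922  0.002     ]
 [ 0.59026885 -0.29551421  0.002     ]]
17.7 [ 0.57312111 -0.06002166  0.09504052] [ 0.35932284  0.03369956 -0.06827731]
130 [0.59994418 0.05119567 0.05936587] 0.06181548836620626
170 [0.59652757 0.02742565 0.05919985] 0.06173725966685656
470 [ 0.56945747 -0.1468856   0.05941066] 0.06247356301572446
510 [ 0.56577509 -0.17073192  0.05912884] 0.06230964286692103
```

View pics/w7.png

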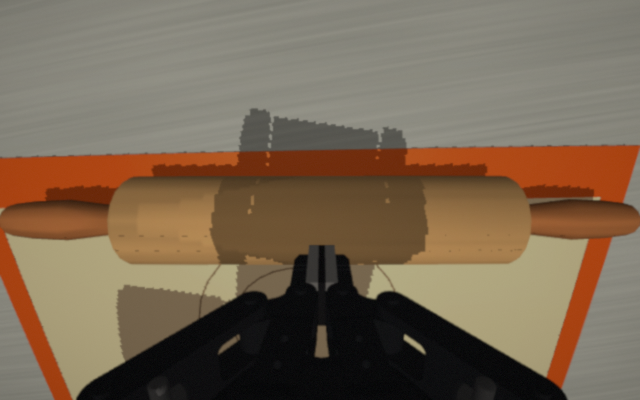

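```bash
python3 -m inch '[0,0,-1,0, 0,0,-0.5,0, 0,0,0,0]'; python3 -m inch '[0.3,-0.05,0,0, 0.6,-0.09,0,0, 0.7,-0.11,0,0, 0.7,-0.11,0,0, 0.7,-0.11,0,0, 0.4,-0.06,0,0, 0.3,-0.05,0,0, 0.2,-0.03,0,0, 0,0,0,0]'; python3 -m inch '[0,0,1,0, 0,0,2,0, -2,0.3,3,0, -3,0.3,3,0, -3,0,3,0, -3,0,3,0, -3,0,0,0, 0,0,0,0]'
python3 - <<'E'
from h import *
s=manip.sense(); print(s['t'],s['tcp_pos'],s['force'])
p,d=optics.snapshot("wrist"); cv2.imwrite("pics/w8.png",p[:,:,::-1]); np.savez("w8.npz",p=p,d=d,pos=s['tcp_pos'],q=s['tool_rot'])
p,d=optics.snapshot("top"); cv2.imwrite("pics/t8.png",cv2.resize(p[130:290,220:420,::-1],None,fx=4,fy=3.7,interpolation=cv2.INTER_CUBIC))
E
```

```text
t: 18.12
tcp_pos: [0.5765, -0.0608, 0.0809]
tool_rot: [0.997, -0.079, 0.002, 0.0]
force: [0.6, 0.8, 6.6]
finger_gap: 0.001
t: 19.25
tcp_pos: [0.6136, -0.0666, 0.0799]
tool_rot: [0.997, -0.079, -0.0, -0.0]
force: [0.2, -0.4, 1.2]
finger_gap: 0.0
t: 20.25
tcp_pos: [0.4715, -0.0599, 0.231]
tool_rot: [0.997, -0.079, -0.001, -0.0]
force: [0.4, -0.2, 0.6]
finger_gap: -0.002
20.25 [ 0.4714946  -0.05993815  0.23098094] [ 0.44538983 -0.15270349  0.55056244]
```

View pics/w8.png

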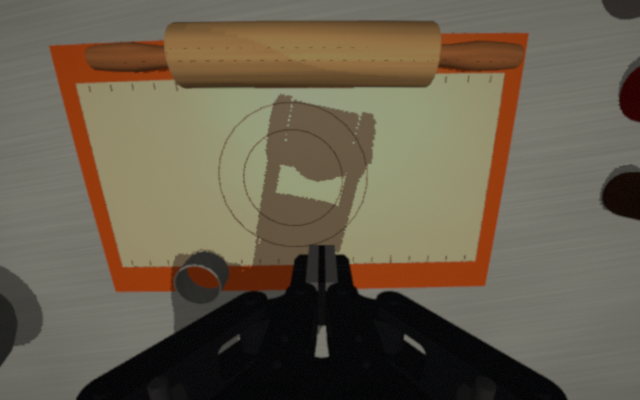

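View pics/t8.png

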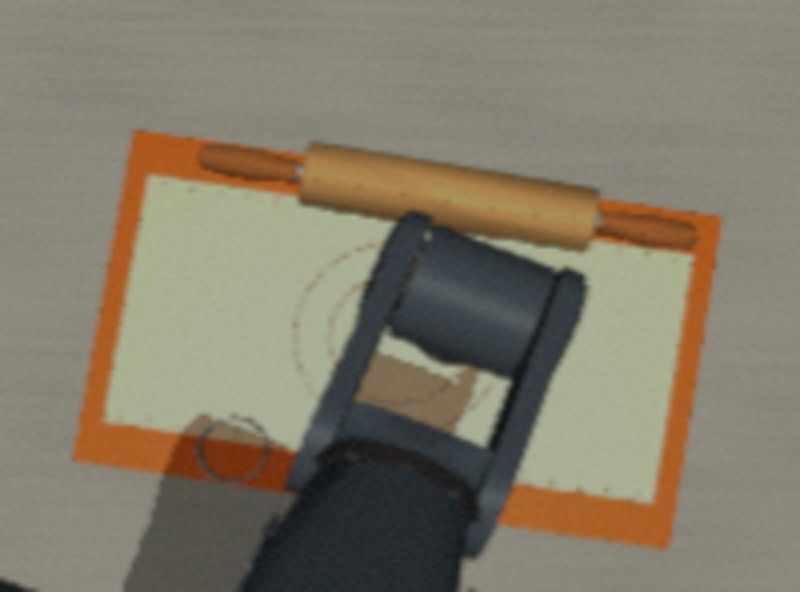

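Both views show the pin lying over the far border. The wrist view has the barrel at (166–439, 22–87) and the far corners at (50,46) and (528,33). I'll check the numbers.

Run:
```python
from wm import *
z=np.load("w8.npz"); pose=(z["pos"],z["q"])
meas([(50,46),(528,33)],[(117,291),(485,285)],[(166,24),(438,22),(439,86),(167,87)],pose)
f=lambda a:(np.array(a,float)/[4,3.7]+[220,130])
meas(f([(135,130),(721,215)]),f([(74,460),(668,548)]),f([(310,142),(600,190),(590,248),(300,203)]),None,"top")
P=cloud("wrist",z["d"],pose)
for u in(185,220,390,420):
  q=P[15:95,u]; k=(q[:,2]>.055)&(q[:,2]<.07); print(u,q[k].mean(0),q[k,2].max())
p,d=optics.snapshot("scene"); cv2.imwrite("pics/s8.png",cv2.resize(p[130:330,170:430,::-1],None,fx=3,fy=3,interpolation=cv2.INTER_CUBIC))
```

```text
mat corners [[0.6595, 0.2113], [0.5894, -0.3015]] [[0.3494, 0.2525], [0.2791, -0.2594]] yaw -0.1359 w 0.5176 depth 0.3130
far band [ 0.6046 -0.0424]
barrel L,R [0.6204 0.0733] [ 0.579  -0.1935] len 0.2699 mid [ 0.5997 -0.0601] yaw -0.1540
in band frame: L x,y -0.0 0.1167  R -0.0049 -0.1531
mat corners [[0.6557, 0.2065], [0.5868, -0.3061]] [[0.3449, 0.2493], [0.2746, -0.2636]] yaw -0.1336 w 0.5172 depth 0.3144
far band [ 0.6014 -0.0472]
barrel L,R [0.6145 0.0558] [ 0.5771 -0.1924] len 0.2510 mid [ 0.5958 -0.0683] yaw -0.1497
in band frame: L x,y -0.0007 0.1038  R -0.0047 -0.1471
185 [0.61658147 0.04272139 0.05935404] 0.06293690747721398
220 [0.61088956 0.0115105  0.05913353] 0.06280132762967405
390 [ 0.58747744 -0.13989756  0.05934954] 0.06244494838711784
420 [ 0.58302073 -0.16668141  0.05933259] 0.06193383513565959
```

View pics/s8.png

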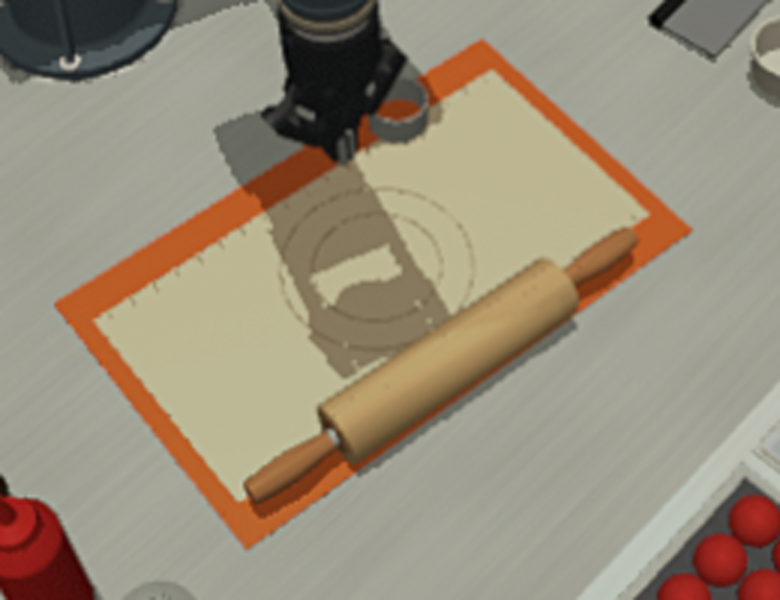

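```bash
python3 -c "
from station import manip,job
job.sign_off();s=manip.sense();print(s['t'],s['force'])"
```

```text
the job is handed in; nothing more can be done
the job is handed in; nothing more can be done
```

The pin now lies along the far orange border. I rolled it there in seven strokes of about 4 cm with the shut fingertips on top of the barrel. I pressed about 5–11 N at the start of each stroke, and the grasp point read no lower than 79.9 mm. The pin moved about 20–22 mm per stroke, half the fingertip travel, so it rolled without visible slip. Its total travel of about 142 mm is roughly 4.7 rad of turn.

**Final position:** relative to the border's centre line, the wrist camera puts the left end at 0 mm and the right end at −5 mm. The top camera gives −1 mm and −5 mm. The limit is ±20 mm, and both ends are well inside the mat's sides. The barrel's top is still about 62 mm above the bench.

**Release:** the arm was clear of the pin at hand-in, about 0.23 m up and pulled back, with contact force near zero. It was handed in at about 20 s.

**Checks that were weak or disagreed:**
- **Camera offset:** the cameras differ by 3–6 mm in absolute position, but agree on the pin relative to the mat.
- **Force at stroke ends:** in the later strokes the press faded to about 0–1.5 N as the fingertip's edge passed the top of the barrel.
- **Pin at rest:** I didn't time this directly. The wrist and top pictures, taken in succession, agree on its position.
- **Other things on the bench:** I checked by eye only. The ring cutter looks unmoved, and the arm touched nothing else.

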